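Make up two repair kits on the electronics bench

ROBOT

A 7-joint arm with a two-finger parallel gripper is mounted at the origin on the work surface. World frame = base frame: x ahead of the robot, y to its left, z up, the work surface at z = 0. Lengths are in m, angles in rad, forces in N, time in s.
With the tool pointing down it reaches from about 0.4 to 0.85 m from the base axis. Payload 10.4 kg.
Tool frame: the origin (TCP) lies at the very end of the fingers, on their centre line; the grasp point (between the pads) lies 19 mm behind it (manip.tcp_to_grasp is the distance from the TCP to the grasp point, in m); x points along the fingers, y is the direction in which the jaws open and shut, and the axes are right-handed (so a half turn about x gives the same grasp; the last joint's range is limited). The gripper opens to 85 mm and grips with 20 to 120 N. Pads are 22 mm wide; open, the fingers measure 114 mm over their backs; the gripper's body (76 mm by 85 mm) begins 54 mm behind the grasp point. The pads swing forward as they close: fully open they stand 13 mm farther back than shut.
Start: joints at [1.16, 0.332, -0.065, 1.46, 0.022, 1.35, -0.088], TCP at [0.236, -0.579, 0.231] pointing down, gripper open.
Joint ranges: [-2.6, 2.6], [-0.5, 2.12], [-1.47, 1.34], [0.16, 2.42], [-1.27, 4.41], [0.06, 2.06], [-2.6, 2.6]. Speed limits (rad/s): [2.22, 2.22, 2.79, 2.79, 3.14, 3.14, 3.14].

INTERFACE

Orientations are given as a unit quaternion [x, y, z, w].
In Python, from workcell import manip, cams, hand_in gives the robot as it stands.
- The arm moves only by the shell command python3 -m handwheel 'ROWS' [FORCE]. ROWS is text: rows parted by semicolons, each of 7 numbers parted by spaces: the shift along the tool's x, y, z in mm, then the turn, a rotation vector about the tool's x, y, z in rad, then the finger opening in mm, from 0 to 85.4. A call has 1 to 8 rows; each row shifts and turns the commanded pose from where the row before left it, along the tool's axes as they then stand; what a row does not reach is not made up. A row lasts 1/10 s, in which the tool goes at most 50 mm and 8.59 degrees, less where a joint would pass 70% of its speed; a pose out of reach is approached as far as the arm can. A call with a gripper value outside its range is refused whole. The fingers move at their own pace and stop on an object; FORCE is the grip in N (left out, the last holds). Time passes only in rows, so rows that do not move let the fingers close. It gives the time, the measured TCP pose, the force and the opening at its end, in the units of the state.
- manip.get_obs(): the state, without advancing time (a new reading comes with each control period).
- cams.camera(name): name is "scene" or "top"; returns a dict with "color" (400x640x3 uint8, blue, green, red), "depth" (400x640 float32, m along the optical axis (not along the pixel's ray), 0 where there is no reading), "camera_matrix" (3x3 intrinsics, pixels), "origin" and "attitude" of the camera in the world. Camera axes: x right, y down, z forward; pixel columns grow to the right and rows downward; lengths in m; the calibration is good to about 2 mm. A picture is of the moment at which its call begins.
- hand_in(): hands the job in, once; it reports no verdict.
Trained networks look in the newest picture that a camera, given by its name, has taken for a name from the list of things; names that differ only in an ending like _2 or _b are one class to them, and where a whole thing is asked for, a point or a joint stands for the part that bears it (a point fixed in the world has none). Each returns a list of dicts, best first, with "conf" (0 to 1); they miss things now and then, are a little off and sometimes report something else, mostly with a low value. They report only what shows in the picture. A call takes as long as a camera call. They do not tell look-alikes from the thing itself.
- cams.recognise(camera, thing): "box" ([left, top, width, height] in pixels, round what is visible of it).
- cams.outline_of(camera, thing): "region" (400x640 bool, what is visible of it) and "box" ([left, top, width, height] in pixels, round what is visible of it).
The state is a dict: "clock": time; "joint_pos": joint angles; "joint_velocities": joint speeds; "tau": joint torques, N m; "position": TCP position; "ee_rot": TCP orientation; "ft_force": force on the tool from outside, world axes, zero at the start; "torque": the same for the moment, N m; "grip_width": opening from 0.0 (shut) to 1.0 (fully open).
Only numpy, scipy, OpenCV 4.12 (cv2) and the standard library are available. Lean on these libraries where they do the work, as an engineer would, in place of code of your own. Each camera call takes 0.05 s, during which the arm holds its last target.

TASK

Make up two repair kits from the stock on the bench: the large heat sink, the slim capacitor and the relay go into the long tray with three compartments, and the transformer and the broad capacitor into the short tray with two. Stand every part upright on the floor of a compartment, one part to a compartment (any compartment of the right tray), let go, and leave the small low heat sink where it lies.

Things in the scene. Friction and masses are not known exactly. Their poses are not given: they have to be found in the camera images.
- tray_long: Long grey plastic kit tray with three compartments, 78 (x) x 226 (y) x 10 mm, fixed to the bench, origin at the centre of its underside on the bench. Floor 4 mm thick (its top 4 mm above the origin); rim and dividers are 4 mm thick and stand 10 mm above the bench. The compartments are 70 x 70 mm inside, in a row along the tray's y, centred at y = -74, 0 and +74 mm, x = 0. Belongs to: large heat sink, slim capacitor, relay.
- tray_short: Short grey plastic kit tray with two compartments, 78 (x) x 152 (y) x 10 mm, fixed to the bench, origin at the centre of its underside on the bench. Floor 4 mm thick (its top 4 mm above the origin); rim and dividers are 4 mm thick and stand 10 mm above the bench. The compartments are 70 x 70 mm inside, in a row along the tray's y, centred at y = -37 and +37 mm, x = 0. Belongs to: transformer, broad capacitor.
- heat_sink: Large bare aluminium heat sink, 44 x 44 mm, 40 mm high: a 6 mm base with seven upright fins (2.5 mm thick, each running along x, the outer ones flush with the two y sides). It stands upright; origin at the centre of its underside, z up.
- slim_cap: Slim can capacitor, an upright cylinder of 30 mm diameter, 56 mm high, blue sleeve, aluminium top. It stands upright; origin at the centre of its underside, z up.
- relay: Relay: white plastic block, 28 (x) x 36 (y) mm, 50 mm high, with a black foot. It stands upright; origin at the centre of its underside, z up.
- transformer: Small transformer: dark steel core, 46 (x) x 26 (y) mm, 40 mm high, with a copper winding through its middle that is 28 mm wide in x, stands out to 44 mm over all in y and reaches from 7 to 33 mm above the underside, between white flanges. The flat ends of the core at x = +-23 mm are the natural place to grip. It stands upright; origin at the centre of its underside, z up.
- broad_cap: Broad can capacitor, an upright cylinder of 46 mm diameter, 36 mm high, blue sleeve, aluminium top. It stands upright; origin at the centre of its underside, z up.
- low_sink: Small low aluminium heat sink with six fins, 34 x 34 mm, 16 mm high; not part of any kit, stays where it lies. Origin at the centre of its underside, z up.
Things that resemble listed ones, but are neither listed nor needed, are in the scene too. What is shaped like the relay but green or pink is not meant.

How it is judged:
By the outcome, as a careful person would: the job done as asked, in the order asked, and still so for the second after the job is handed in, with the robot touching nothing.
It also fails if it takes over 120 s, if anything falls off the work surface, if the arm or the gripper's body presses on something with over 40 N, if the wrist force passes 120 N, or if a joint passes its speed limit or range.

## Working session

There is one attempt and no reset: what is moved stays moved. The work goes in short steps, Python scripts to look and compute and a shell command to move; the robot and the scene stay as the last step left them, time stands still between calls to the robot, and variables do not carry over. Pictures are saved under pics/ and viewed, and the job is handed in when it is done.

```bash
ls; mkdir -p pics; python3 - <<'E'
from workcell import manip, cams
import cv2,numpy as np
o=manip.get_obs()
for k,v in o.items(): print(k,np.round(v,3))
for n in ("scene","top"):
    c=cams.camera(n); cv2.imwrite(f"pics/{n}0.png",c["color"])
    print(n,c["camera_matrix"],c["origin"],c["attitude"])
E
```

```text
pics
clock 0.0
joint_pos [ 1.16   0.333 -0.065  1.461  0.022  1.35  -0.089]
joint_velocities [-0.002 -0.001 -0.     0.     0.001  0.001  0.001]
tau [-0.0000e+00 -6.2545e+01  4.9000e-02 -3.9160e+01  1.6000e-02  1.0000e-02
 -0.0000e+00]
position [ 0.236 -0.578  0.231]
ee_rot [-0.694 -0.137  0.694 -0.136]
ft_force [0.051 0.512 0.645]
torque [ 0.012  0.011 -0.038]
grip_width 1.001
scene [[428.61456163   0.         318.47349186]
 [  0.         428.61456163 207.45339002]
 [  0.           0.           1.        ]] [1.19717199 0.34734464 0.66090132] [ 0.44197779  0.79664434 -0.35864163 -0.20344435]
top [[488.30846841   0.         317.17370272]
 [  0.         488.30846841 213.20831607]
 [  0.           0.           1.        ]] [ 0.52419683 -0.02156498  1.20726868] [ 0.71369376 -0.70002406  0.01301187 -0.02093365]
```

View pics/scene0.png

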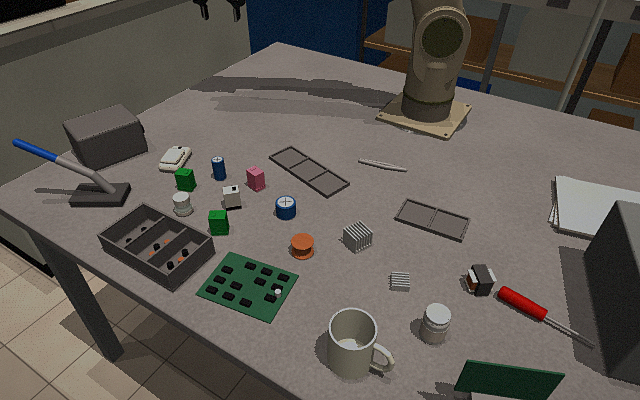

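View pics/top0.png

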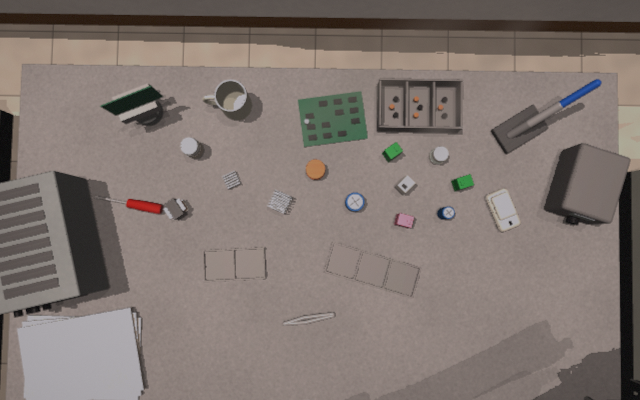

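The top view shows the relay (white) at (406,186), the slim cap at (447,213) and the broad cap at (355,202). The heat sink is at (280,202), the low sink at (232,180) and the transformer at (176,209). The long tray is at (373,269) and the short tray at (235,264). Green look-alikes stand at (393,152) and (464,183), a pink one at (405,220), and there is an orange reel at (316,170).

```bash
cat > h.py <<'E'
from workcell import manip, cams
import cv2,numpy as np
from scipy.spatial.transform import Rotation as R
def cloud(c):
    K=c["camera_matrix"];d=c["depth"];v,u=np.mgrid[:400,:640]
    p=np.stack([(u-K[0,2])/K[0,0]*d,(v-K[1,2])/K[1,1]*d,d],-1)
    w=p@R.from_quat(c["attitude"]).as_matrix().T+c["origin"]
    w[d==0]=np.nan; return w
def proj(c,p):
    K=c["camera_matrix"];q=R.from_quat(c["attitude"]).as_matrix().T@(np.asarray(p)-c["origin"])
    return K[0,0]*q[0]/q[2]+K[0,2],K[1,1]*q[1]/q[2]+K[1,2]
def rect(pts):
    (cx,cy),(w,h),a=cv2.minAreaRect((pts[:,:2]*1000).astype(np.float32)); return np.round([cx,cy,w,h,a],1)
E
python3 - <<'E'
from h import *
for n in ("top","scene"):
    c=cams.camera(n); w=cloud(c)
    for t in ["tray_long","tray_short","heat_sink","slim_cap","relay","transformer","broad_cap","low_sink"]:
        for r in cams.outline_of(n,t)[:4]:
            m=r["region"]; p=w[m]; p=p[~np.isnan(p[:,0])]
            if len(p)<5: print(n,t,r["conf"],r["box"],"few");continue
            zt=np.percentile(p[:,2],90); q=p[p[:,2]>zt-.006]
            print(n,t,round(r["conf"],2),np.round(r["box"]),"z",np.round(zt*1000,1),"top",rect(q),"all",rect(p),"med",np.round(np.median(q[:,:2],0)*1000))
E
```

```text
top tray_long 0.88 [323. 244. 101.  56.] z 9.7 top [ 446.7 -144.9  226.9   79.6   75.4] all [ 445.4 -146.4  230.7   82.3   75.5] med [ 446. -145.]
top tray_short 0.95 [204. 250.  63.  31.] z 10.1 top [452.7 194.4  78.2 152.8   3.9] all [452.7 194.4  78.2 152.8   3.9] med [452. 194.]
top heat_sink 0.72 [269. 191.  24.  21.] z 41.5 top [606.6  82.9  40.7  43.9  66.5] all [607.5  83.8  46.8  46.9  69.5] med [607.  82.]
top slim_cap 0.6 [439. 207.  15.   9.] z 59.3 top [ 586.8 -317.1   26.7   26.3   88.6] all [ 587.  -316.1   26.1   29.6    5.2] med [ 588. -316.]
top relay 0.67 [397. 216.  18.  13.] z 52.5 top [ 567.  -216.5   35.1   26.5   76.6] all [ 566.7 -216.4   35.1   27.1   76.5] med [ 568. -216.]
top relay 0.56 [449. 176.  26.  13.] z 52.4 top [ 661.3 -356.4   26.9   34.7   22.9] all [ 662.2 -355.6   29.9   35.5   19.3] med [ 661. -356.]
top relay 0.5 [385. 145.  22.  20.] z 52.5 top [ 733.1 -187.4   27.2   36.6   35.4] all [ 736.6 -192.7   27.7   50.3   35.2] med [ 732. -186.]
top relay 0.49 [392. 176.  24.  21.] z 52.5 top [ 653.8 -218.3   27.    36.4   45.5] all [ 654.  -218.3
[... 1361 characters left out ...]
 0.88 [222. 183.  21.  29.] z 50.3 top [ 656.9 -216.6   31.5   33.8   40. ] all [ 635.7 -242.1   99.9   35.5   48.4] med [ 659. -216.]
scene relay 0.81 [174. 170.  24.  22.] z 50.3 top [ 665.  -356.1   31.9   35.7   14. ] all [ 647.9 -380.   103.    46.8   57.2] med [ 668. -354.]
scene relay 0.7 [245. 161.  24.  32.] z 50.2 top [ 573.4 -213.1   32.4   27.3   72.3] all [ 568.7 -212.4   35.1   35.7   75.3] med [ 574. -212.]
scene broad_cap 0.56 [278. 199.  20.  22.] z 37.2 top [614.  -96.5  45.8  44.1  56.6] all [595.5 -97.2  85.   44.9   4.3] med [615. -95.]
scene low_sink 0.93 [394. 274.  12.  18.] z 16.3 top [664.1 205.9  35.9  32.8  23.9] all [663.9 206.   36.2  32.7  25.4] med [665. 206.]
```

```bash
python3 - <<'E'
import cv2,numpy as np
a=cv2.imread("pics/top0.png")[130:310,150:490]
cv2.imwrite("pics/topc.png",cv2.resize(a,None,fx=2.35,fy=2.35,interpolation=cv2.INTER_CUBIC))
a=cv2.imread("pics/scene0.png")[135:305,150:510]
cv2.imwrite("pics/scenec.png",cv2.resize(a,None,fx=2.2,fy=2.2,interpolation=cv2.INTER_CUBIC))
E
```

```text
(no output)
```

View pics/topc.png

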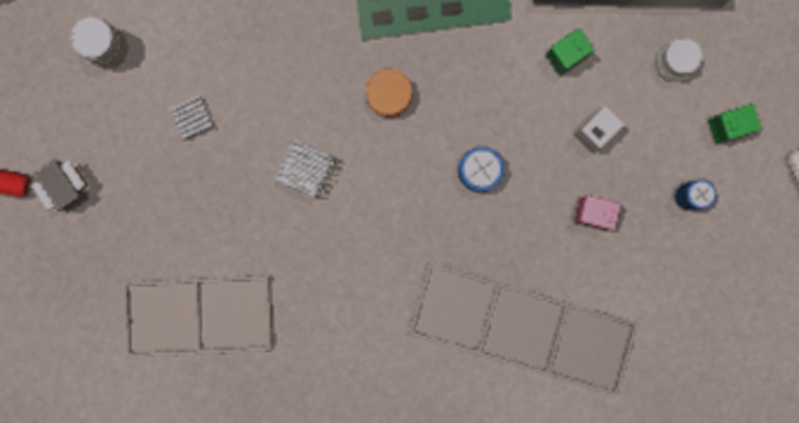

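View pics/scenec.png

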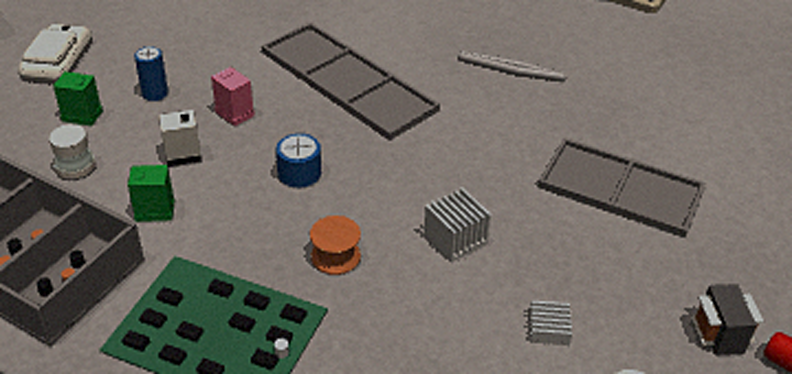

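```bash
python3 - <<'E'
from h import *
t=cv2.imread("pics/top0.png");s=cv2.imread("pics/scene0.png")
f=lambda im,u,v:cv2.resize(im[v-20:v+20,u-24:u+24],(384,300),interpolation=cv2.INTER_CUBIC)
a=np.vstack([np.hstack([f(t,176,209),f(s,481,280)]),np.hstack([f(t,281,202),f(s,358,237)])])
cv2.imwrite("pics/z1.png",a)
b=np.vstack([np.hstack([f(t,406,186),f(s,232,197)]),np.hstack([f(t,447,213),f(s,219,168)])])
cv2.imwrite("pics/z2.png",b)
print(R.from_quat(manip.get_obs()["ee_rot"]).as_matrix().round(3))
E
```

```text
[[ 0.     0.378 -0.926]
 [-0.    -0.926 -0.378]
 [-1.     0.    -0.   ]]
```

View pics/z1.png

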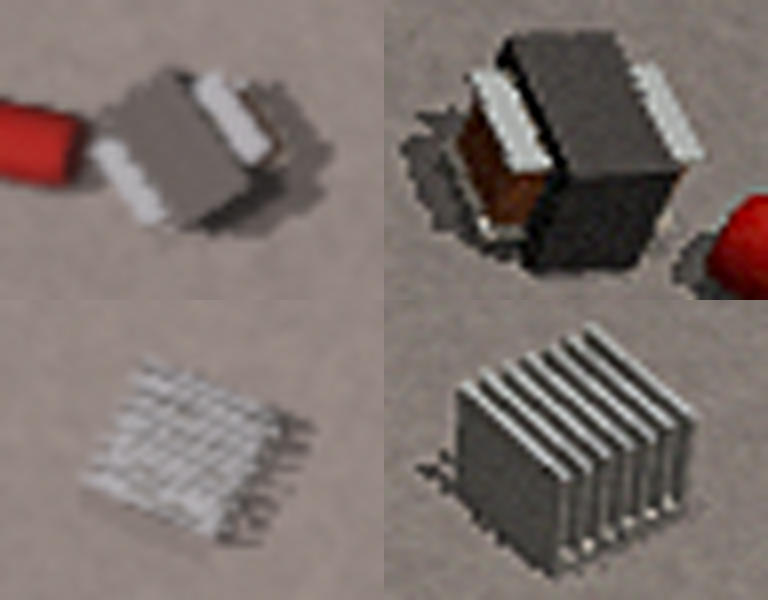

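View pics/z2.png

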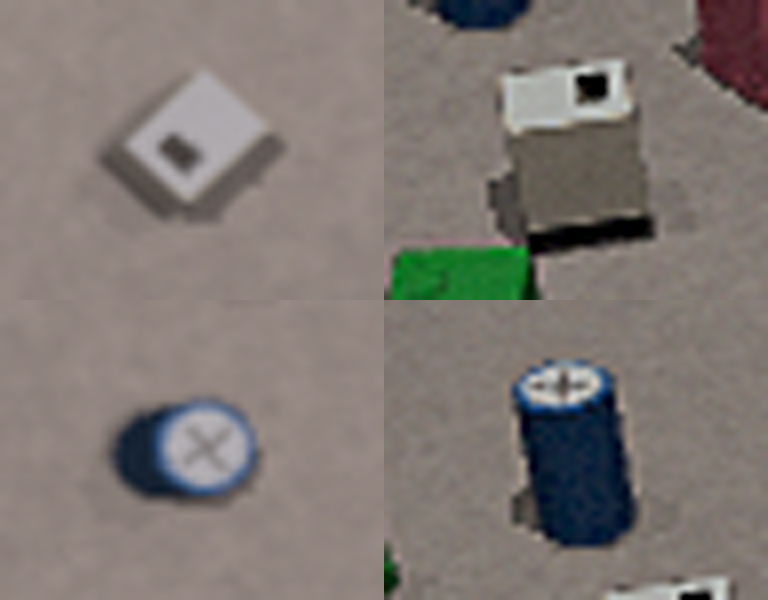

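Each part is identified:
- **Relay:** the white block at top (406,186), scene (232,197), with a black foot. The green and pink blocks are look-alikes.
- **Slim cap:** the narrow can at top (447,213), not the broad can at (355,202).
- **Large heat sink:** at (281,202), about 41 mm high. The low sink at (232,180) is only 17 mm high.
- **Transformer:** at (176,209), with its core's x axis at about 33°.

Next I work out the moves.

```bash
cat > go.py <<'E'
import sys
from h import *
def plan(x,y,z,ang):
    o=manip.get_obs(); M=R.from_quat(o["ee_rot"]).as_matrix(); p=np.array(o["position"])*1000
    cur=np.degrees(np.arctan2(M[1,1],M[0,1])); d=(ang-cur+90)%180-90
    c,s=np.cos(np.radians(cur+d)),np.sin(np.radians(cur+d)); D=np.array([x,y,z])-p
    Dt=M.T@D
    print("t",round(o["clock"],2),"p",p.round(1),"jaw",cur.round(1),"tilt",M[:,0].round(3),"F",np.round(o["ft_force"],1),"w",round(o["grip_width"]*85.4,1))
    print("turn x rad",round(-np.radians(d),3),"shift in new tool xyz",np.round([-D[2],D[0]*c+D[1]*s,D[0]*s-D[1]*c],1),"| in current axes",Dt.round(1))
if __name__=="__main__": plan(*map(float,sys.argv[1:5]))
E
python3 go.py 609 84 150 -23.5
```

```text
t 1.0 p [ 236.4 -578.6  231.3] jaw -67.8 tilt [ 0. -0. -1.] F [-0.   1.3 -0.4] w 85.6
turn x rad -0.773 shift in new tool xyz [  81.3   77.5 -756.2] | in current axes [  81.3 -472.4 -595.5]
```

```bash
python3 -m handwheel '0 0 0 -0.13 0 0 85; 0 0 0 -0.13 0 0 85; 0 0 0 -0.13 0 0 85; 0 0 0 -0.13 0 0 85; 0 0 0 -0.13 0 0 85; 0 0 0 -0.123 0 0 85' 60; python3 -m handwheel '4 4 -40 0 0 0 85; 4 4 -40 0 0 0 85; 4 4 -40 0 0 0 85; 4 4 -40 0 0 0 85; 4 4 -40 0 0 0 85; 4 4 -40 0 0 0 85; 4 4 -40 0 0 0 85; 4 4 -40 0 0 0 85'; python3 go.py 609 84 150 -23.5
```

```text
clock: 1.6
position: [0.2363, -0.5786, 0.2313]
ee_rot: [0.59, 0.389, -0.59, 0.389]
ft_force: [0.0, 0.1, 0.1]
grip_width: 0.997
clock: 2.4
position: [0.3939, -0.2965, 0.1994]
ee_rot: [-0.591, -0.387, 0.591, -0.388]
ft_force: [0.8, -0.4, 0.1]
grip_width: 0.996
t 2.4 p [ 393.9 -296.5  199.4] jaw -23.5 tilt [ 0.    -0.001 -1.   ] F [ 0.8 -0.4  0.1] w 85.1
turn x rad 0.0 shift in new tool xyz [  49.4   45.6 -434.7] | in current axes [  49.3   45.6 -434.7]
```

```bash
python3 -m handwheel '4 5 -46 0 0 0 85; 4 5 -46 0 0 0 85; 4 5 -46 0 0 0 85; 4 5 -46 0 0 0 85; 4 5 -46 0 0 0 85; 4 5 -46 0 0 0 85; 4 5 -46 0 0 0 85; 4 5 -46 0 0 0 85'; python3 go.py 609 84 80 -23.5
```

```text
clock: 3.2
position: [0.5775, 0.0251, 0.1674]
ee_rot: [0.592, 0.387, -0.591, 0.388]
ft_force: [0.6, -1.0, 0.1]
grip_width: 0.995
t 3.2 p [577.5  25.1 167.4] jaw -23.5 tilt [ 0.001 -0.    -1.   ] F [ 0.6 -1.   0.1] w 84.9
turn x rad -0.001 shift in new tool xyz [ 87.4   5.4 -66.5] | in current axes [ 87.4   5.3 -66.5]
```

```bash
python3 -m handwheel '10 2 -33 0 0 0 85; 10 3 -33 0 0 0 85; 30 0 0 0 0 0 85; 30 0 0 0 0 0 85;7 0 0 0 0 0 85;0 0 0 0 0 0 85'; python3 - <<'E'
from h import *
a=[]
for n in ("scene","top"):
    c=cams.camera(n); im=c["color"].copy()
    p=np.array(manip.get_obs()["position"])
    for q,col in ((p,(0,0,255)),([.609,.084,.040],(255,0,0))):
        u,v=proj(c,q); cv2.circle(im,(int(u),int(v)),1,col,-1)
    u,v=map(int,proj(c,[.609,.084,.06]))
    a.append(cv2.resize(im[v-50:v+50,u-65:u+65],None,fx=3,fy=3,interpolation=cv2.INTER_CUBIC))
cv2.imwrite("pics/hs1.png",np.hstack(a))
E
python3 go.py 609 84 10 -23.5
```

```text
clock: 3.8
position: [0.607, 0.0819, 0.0797]
ee_rot: [-0.591, -0.388, 0.592, -0.387]
ft_force: [-0.5, 0.2, 0.5]
grip_width: 0.99
t 3.9 p [608.3  82.2  81.8] jaw -23.5 tilt [ 0.002  0.    -1.   ] F [ 0.8 -0.3  0.5] w 85.0
turn x rad -0.0 shift in new tool xyz [71.8 -0.1 -1.9] | in current axes [71.8 -0.2 -1.9]
```

View pics/hs1.png

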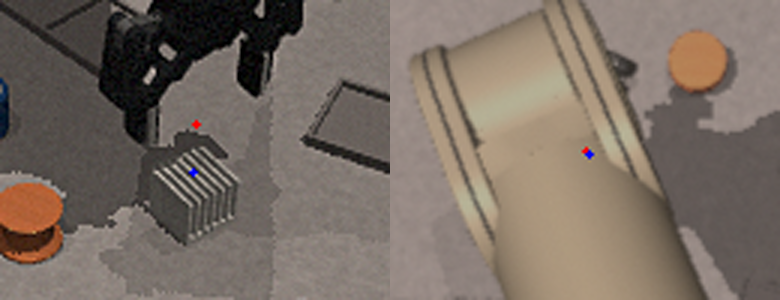

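The gripper straddles the heat sink in the scene view, with the fingertips about 13 mm above the TCP as described. I go down now.

```bash
python3 -m handwheel '20 0 -1 0 0 0 85; 20 0 -1 0 0 0 85; 18 0 0 0 0 0 85; 14 0 0 0 0 0 85;0 0 0 0 0 0 85'; python3 -m handwheel '0 0 0 0 0 0 30;0 0 0 0 0 0 30;0 0 0 0 0 0 30;0 0 0 0 0 0 30;0 0 0 0 0 0 30;0 0 0 0 0 0 30' 60;  python3 go.py 467 -73 150 -14.6
```

```text
clock: 4.4
position: [0.6075, 0.0837, 0.0069]
ee_rot: [-0.591, -0.388, 0.592, -0.387]
ft_force: [-0.1, -1.0, -0.0]
grip_width: 0.999
clock: 5.0
position: [0.6092, 0.0842, 0.0095]
ee_rot: [0.592, 0.387, -0.591, 0.388]
ft_force: [0.5, -0.3, 6.1]
grip_width: 0.507
t 5.0 p [609.2  84.2   9.5] jaw -23.5 tilt [ 0.002  0.    -1.   ] F [ 0.5 -0.3  6.1] w 43.3
turn x rad -0.155 shift in new tool xyz [-140.5  -98.   187.9] | in current axes [-140.8  -67.5  200.7]
```

```bash
python3 -m handwheel '-10 0 0 0 0 0 30;-25 0 0 0 0 0 30;-35 0 0 0 0 0 30;-30 0 0 0 0 0 30; 0 0 0 -0.078 0 0 30; 0 0 0 -0.077 0 0 30; 0 -25 47 0 0 0 30; 0 -25 47 0 0 0 30' ; python3 -m handwheel '0 -24 47 0 0 0 30; 0 -24 47 0 0 0 30;0 0 0 0 0 0 30'; python3 go.py 467 -73 14 -14.6
python3 - <<'E'
from h import *
c=cams.camera("scene"); im=c["color"].copy()
u,v=map(int,proj(c,[.467,-.073,.06]))
cv2.imwrite("pics/hs2.png",cv2.resize(im[v-60:v+60,u-80:u+80],None,fx=4,fy=4,interpolation=cv2.INTER_CUBIC))
E
```

```text
clock: 5.8
position: [0.5396, 0.0109, 0.1082]
ee_rot: [0.559, 0.433, -0.559, 0.433]
ft_force: [0.7, -0.4, -0.7]
grip_width: 0.503
clock: 6.1
position: [0.4699, -0.0703, 0.108]
ee_rot: [-0.56, -0.43, 0.563, -0.43]
ft_force: [0.5, -0.2, -1.0]
grip_width: 0.504
t 6.1 p [469.9 -70.3 108. ] jaw -15.1 tilt [-0.003 -0.004 -1.   ] F [ 0.5 -0.2 -1. ] w 43.0
turn x rad -0.008 shift in new tool xyz [94.  -2.1  3.4] | in current axes [94.  -1.9  3. ]
```

View pics/hs2.png

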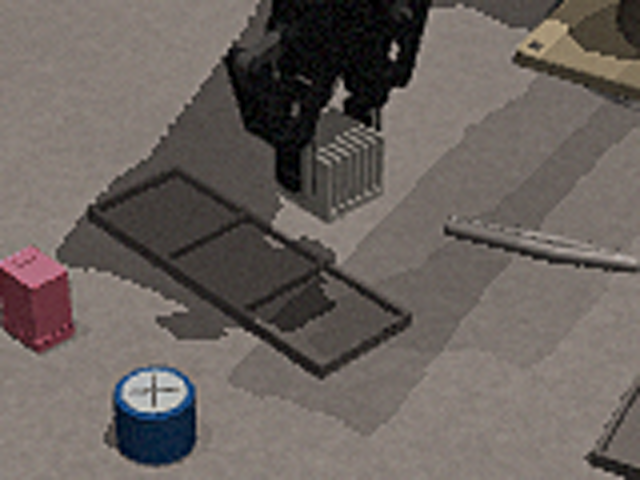

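```bash
python3 -m handwheel '25 -2 3 0 0 0 30;25 0 0 0 0 0 30;20 0 0 0 0 0 30;15 0 0 0 0 0 30;4 0 0 0 0 0 30;0 0 0 0 0 0 30'; python3 go.py 467 -73 13 -14.6
python3 - <<'E'
from h import *
c=cams.camera("scene"); im=c["color"].copy()
u,v=map(int,proj(c,[.467,-.073,.03]))
cv2.imwrite("pics/hs3.png",cv2.resize(im[v-50:v+50,u-65:u+65],None,fx=5,fy=5,interpolation=cv2.INTER_CUBIC))
E
```

```text
clock: 6.75
position: [0.4717, -0.066, 0.0193]
ee_rot: [0.559, 0.433, -0.559, 0.432]
ft_force: [0.0, 0.4, -1.7]
grip_width: 0.501
t 6.75 p [471.7 -66.   19.3] jaw -14.6 tilt [-0.     0.001 -1.   ] F [ 0.   0.4 -1.7] w 42.8
turn x rad 0.001 shift in new tool xyz [ 6.3 -2.8  7.9] | in current axes [ 6.3 -2.8  7.9]
```

View pics/hs3.png

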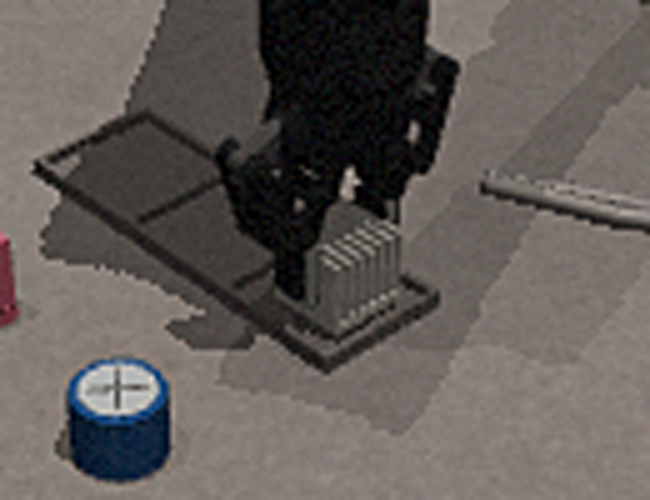

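```bash
python3 -m handwheel '0 -2 5 0 0 0 30;0 0 0 0 0 0 30'; python3 go.py 467 -73 13 -14.6;python3 -m handwheel '0 0 0 0 0 0 30'; python3 go.py 467 -73 13 -14.6
```

```text
clock: 7.0
position: [0.4684, -0.0718, 0.02]
ee_rot: [0.56, 0.432, -0.56, 0.433]
ft_force: [0.0, -0.3, -2.2]
grip_width: 0.503
t 7.0 p [468.4 -71.8  20. ] jaw -14.7 tilt [ 0.001 -0.001 -1.   ] F [ 0.  -0.3 -2.2] w 42.9
turn x rad -0.001 shift in new tool xyz [ 7.  -1.   1.5] | in current axes [ 7.  -1.1  1.5]
clock: 7.1
position: [0.4685, -0.0714, 0.0198]
ee_rot: [0.56, 0.432, -0.56, 0.433]
ft_force: [0.9, -0.1, -1.4]
grip_width: 0.506
t 7.1 p [468.5 -71.4  19.8] jaw -14.6 tilt [ 0.001 -0.001 -1.   ] F [ 0.9 -0.1 -1.4] w 43.2
turn x rad -0.001 shift in new tool xyz [ 6.8 -1.   1.9] | in current axes [ 6.8 -1.   1.9]
```

```bash
python3 -m handwheel '4 -1 2 0 0 0 30;1 0 0 0 0 0 30;0 0 0 0 0 0 30'; python3 -m handwheel '1 0 0 0 0 0 30;0 0 0 0 0 0 30';python3 -m handwheel '1 0 0 0 0 0 30;0 0 0 0 0 0 30'
```

```text
clock: 7.4
position: [0.4666, -0.0727, 0.014]
ee_rot: [-0.559, -0.432, 0.56, -0.432]
ft_force: [-0.1, -0.3, -2.0]
grip_width: 0.505
clock: 7.6
position: [0.4669, -0.0726, 0.0134]
ee_rot: [-0.559, -0.432, 0.559, -0.432]
ft_force: [-2.1, -0.2, 1.3]
grip_width: 0.506
clock: 7.8
position: [0.4669, -0.0726, 0.0133]
ee_rot: [-0.559, -0.432, 0.56, -0.433]
ft_force: [-8.0, 1.1, 18.3]
grip_width: 0.506
```

```bash
python3 -m handwheel '-1 0 0 0 0 0 75;0 0 0 0 0 0 75;0 0 0 0 0 0 75;0 0 0 0 0 0 75;-20 0 0 0 0 0 75;-35 0 0 0 0 0 75;-40 0 0 0 0 0 75;0 0 0 0 0 0 75'; python3 go.py 590 -315 120 20
python3 - <<'E'
from h import *
c=cams.camera("scene"); im=c["color"].copy()
u,v=map(int,proj(c,[.467,-.073,.03]))
cv2.imwrite("pics/hs4.png",cv2.resize(im[v-50:v+50,u-65:u+65],None,fx=5,fy=5,interpolation=cv2.INTER_CUBIC))
E
```

```text
clock: 8.6
position: [0.4697, -0.0729, 0.1129]
ee_rot: [0.561, 0.43, -0.558, 0.435]
ft_force: [1.2, -0.3, 0.0]
grip_width: 0.878
t 8.6 p [469.7 -72.9 112.9] jaw -14.6 tilt [ 0.007 -0.002 -1.   ] F [ 1.2 -0.3  0. ] w 75.0
turn x rad -0.604 shift in new tool xyz [ -7.1  30.2 268.7] | in current axes [ -5.8 177.5 204. ]
```

View pics/hs4.png

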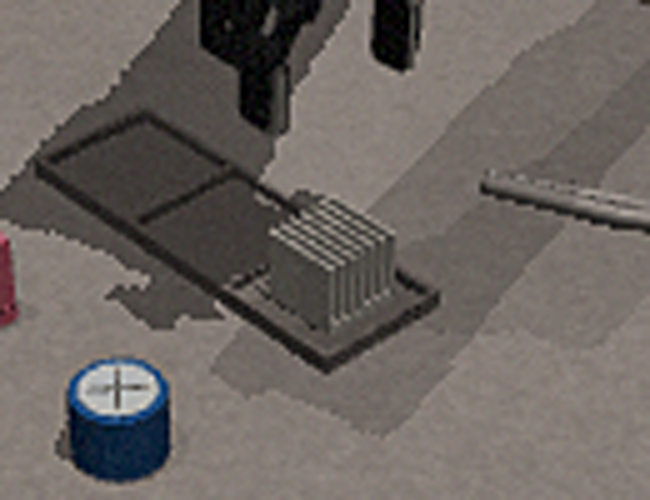

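The heat sink stands in the right-hand compartment. The slim capacitor is next.

```bash
python3 -m handwheel '0 0 0 -0.121 0 0 65;0 0 0 -0.121 0 0 65;0 0 0 -0.121 0 0 65;0 0 0 -0.121 0 0 65;0 0 0 -0.12 0 0 65;0 5 40 0 0 0 65;0 5 45 0 0 0 65;0 5 45 0 0 0 65'; python3 -m handwheel '0 5 45 0 0 0 65;0 5 45 0 0 0 65;0 5 45 0 0 0 65;0 0 4 0 0 0 65;0 0 0 0 0 0 65;0 0 0 0 0 0 65'; python3 go.py 590 -315 15 20
python3 - <<'E'
from h import *
c=cams.camera("scene"); im=c["color"].copy()
u,v=map(int,proj(c,[.59,-.315,.07]))
cv2.imwrite("pics/sc1.png",cv2.resize(im[v-50:v+50,u-65:u+65],None,fx=5,fy=5,interpolation=cv2.INTER_CUBIC))
E
```

```text
clock: 9.45
position: [0.5253, -0.1911, 0.1071]
ee_rot: [0.405, 0.58, -0.406, 0.579]
ft_force: [0.6, 0.1, 1.2]
grip_width: 0.769
clock: 10.05
position: [0.5866, -0.3136, 0.1072]
ee_rot: [0.405, 0.58, -0.405, 0.579]
ft_force: [0.6, 1.7, 0.3]
grip_width: 0.764
t 10.05 p [ 586.6 -313.6  107.2] jaw 20.1 tilt [-0.001  0.001 -1.   ] F [0.6 1.7 0.3] w 65.2
turn x rad 0.001 shift in new tool xyz [92.2  2.7  2.5] | in current axes [92.2  2.8  2.6]
```

View pics/sc1.png

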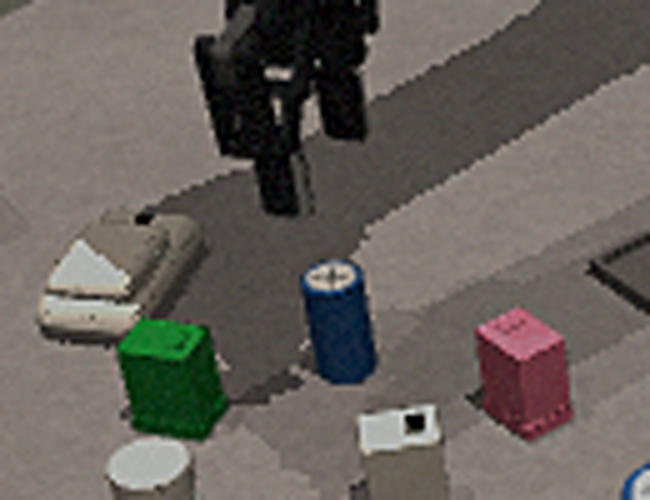

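```bash
python3 -m handwheel '10 3 3 0 0 0 65;20 0 0 0 0 0 65;20 0 0 0 0 0 65;0 0 0 0 0 0 65'; python3 go.py 590 -315 15 20
python3 - <<'E'
from h import *
c=cams.camera("scene"); im=c["color"].copy()
u,v=map(int,proj(c,[.59,-.315,.05]))
cv2.imwrite("pics/sc2.png",cv2.resize(im[v-50:v+50,u-65:u+65],None,fx=5,fy=5,interpolation=cv2.INTER_CUBIC))
E
```

```text
clock: 10.5
position: [0.589, -0.3156, 0.055]
ee_rot: [0.405, 0.581, -0.406, 0.578]
ft_force: [0.4, 0.5, -0.8]
grip_width: 0.761
t 10.5 p [ 589.  -315.6   55. ] jaw 20.1 tilt [-0.004  0.002 -1.   ] F [ 0.4  0.5 -0.8] w 65.0
turn x rad 0.001 shift in new tool xyz [40.   1.2 -0.3] | in current axes [40.   1.3 -0.1]
```

View pics/sc2.png

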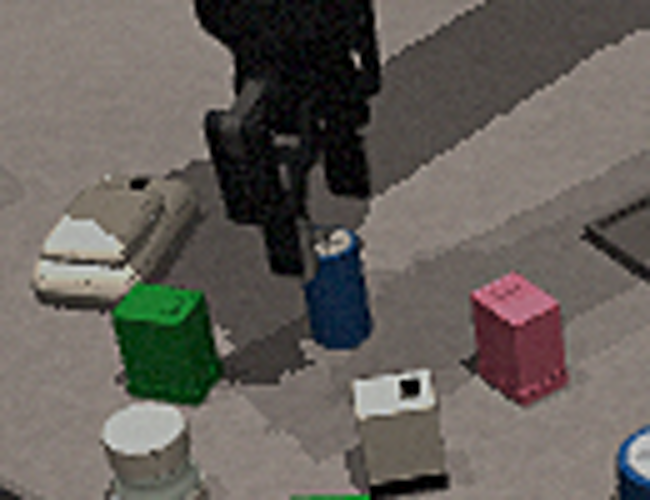

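```bash
python3 -m handwheel '15 1 0 0 0 0 65;15 0 0 0 0 0 65;10 0 0 0 0 0 65;0 0 0 0 0 0 65;0 0 0 0 0 0 20;0 0 0 0 0 0 20;0 0 0 0 0 0 20;0 0 0 0 0 0 20' 50;python3 -m handwheel '0 0 0 0 0 0 20;0 0 0 0 0 0 20;0 0 0 0 0 0 20';  python3 go.py 448 -145 120 -14.6
```

```text
clock: 11.35
position: [0.5923, -0.3169, 0.0192]
ee_rot: [0.406, 0.579, -0.406, 0.58]
ft_force: [0.5, -1.2, 3.0]
grip_width: 0.339
clock: 11.65
position: [0.5923, -0.3169, 0.0192]
ee_rot: [0.406, 0.579, -0.406, 0.58]
ft_force: [-0.3, 0.6, 6.4]
grip_width: 0.336
t 11.65 p [ 592.3 -316.9   19.2] jaw 20.0 tilt [ 0.001 -0.001 -1.   ] F [-0.3  0.6  6.4] w 28.7
turn x rad 0.604 shift in new tool xyz [-100.8 -183.  -130. ] | in current axes [-101.1  -76.8 -210.8]
```

```bash
python3 -m handwheel '-10 0 0 0 0 0 20;-30 0 0 0 0 0 20;-40 0 0 0 0 0 20;-20 0 0 0 0 0 20;0 0 0 0.121 0 0 20;0 0 0 0.121 0 0 20;0 0 0 0.121 0 0 20;0 0 0 0.121 0 0 20';python3 -m handwheel '0 0 0 0.12 0 0 20;0 -36 -26 0 0 0 20;0 -36 -26 0 0 0 20;0 -36 -26 0 0 0 20;0 -37 -26 0 0 0 20;0 -38 -26 0 0 0 20;0 0 0 0 0 0 20;0 0 0 0 0 0 20';  python3 go.py 448 -145 23 -14.6
python3 - <<'E'
from h import *
c=cams.camera("scene"); im=c["color"].copy()
u,v=map(int,proj(c,[.448,-.145,.05]))
cv2.imwrite("pics/sc3.png",cv2.resize(im[v-50:v+50,u-65:u+65],None,fx=5,fy=5,interpolation=cv2.INTER_CUBIC))
E
```

```text
clock: 12.45
position: [0.5916, -0.3165, 0.1187]
ee_rot: [-0.534, -0.464, 0.534, -0.464]
ft_force: [0.1, -0.9, -0.5]
grip_width: 0.337
clock: 13.25
position: [0.4471, -0.1444, 0.119]
ee_rot: [-0.559, -0.432, 0.559, -0.433]
ft_force: [-0.0, -0.8, -0.8]
grip_width: 0.339
t 13.25 p [ 447.1 -144.4  119. ] jaw -14.5 tilt [ 0.001 -0.002 -1.   ] F [-0.  -0.8 -0.8] w 28.9
turn x rad 0.001 shift in new tool xyz [96.   1.   0.3] | in current axes [96.   0.9  0.2]
```

View pics/sc3.png

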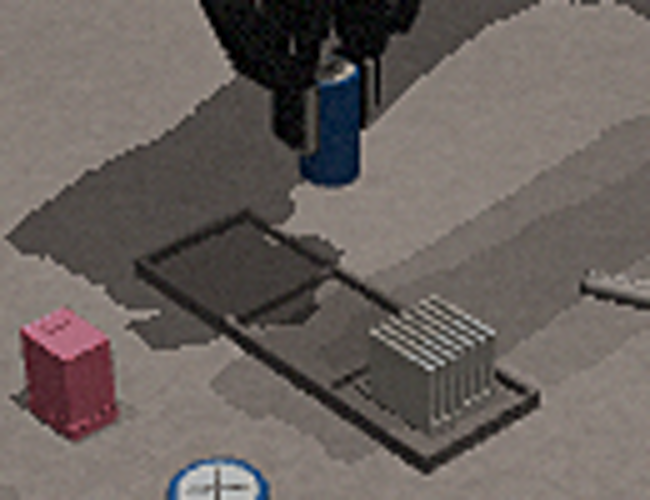

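```bash
python3 -m handwheel '30 1 0 0 0 0 20;30 0 0 0 0 0 20;20 0 0 0 0 0 20;8 0 0 0 0 0 20;3 0 0 0 0 0 20;0 0 0 0 0 0 20';python3 go.py 448 -145 23 -14.6; python3 -m handwheel '2 0 0 0 0 0 20;1 0 0 0 0 0 20;0 0 0 0 0 0 20'; python3 -m handwheel '1 0 0 0 0 0 20;0 0 0 0 0 0 20'
```

```text
clock: 13.9
position: [0.449, -0.1452, 0.0277]
ee_rot: [0.56, 0.432, -0.559, 0.432]
ft_force: [0.7, 0.2, -0.9]
grip_width: 0.337
t 13.9 p [ 449.  -145.2   27.7] jaw -14.6 tilt [ 0.  0. -1.] F [ 0.7  0.2 -0.9] w 28.8
turn x rad -0.001 shift in new tool xyz [ 4.7 -1.1  0. ] | in current axes [ 4.7 -1.1  0. ]
clock: 14.2
position: [0.4487, -0.1451, 0.0247]
ee_rot: [0.56, 0.432, -0.559, 0.433]
ft_force: [0.6, -1.0, 0.5]
grip_width: 0.339
clock: 14.4
position: [0.4484, -0.145, 0.0234]
ee_rot: [-0.56, -0.432, 0.56, -0.432]
ft_force: [-0.2, -0.1, 0.0]
grip_width: 0.338
```

```bash
python3 -m handwheel '1 0 0 0 0 0 20;0 0 0 0 0 0 20'; python3 -m handwheel '0.5 0 0 0 0 0 20;0 0 0 0 0 0 20'
```

```text
clock: 14.6
position: [0.4486, -0.145, 0.0231]
ee_rot: [-0.559, -0.432, 0.56, -0.433]
ft_force: [-4.0, 1.2, 12.1]
grip_width: 0.339
clock: 14.8
position: [0.4486, -0.145, 0.023]
ee_rot: [-0.559, -0.432, 0.56, -0.433]
ft_force: [-7.7, 2.5, 20.1]
grip_width: 0.337
```

```bash
python3 -m handwheel '-1 0 0 0 0 0 60;0 0 0 0 0 0 60;0 0 0 0 0 0 60;0 0 0 0 0 0 60;-20 0 0 0 0 0 60;-35 0 0 0 0 0 60;-45 0 0 0 0 0 60;0 0 0 0 0 0 60'; python3 go.py 656 -217 120 -44.5
python3 - <<'E'
from h import *
c=cams.camera("scene"); im=c["color"].copy()
u,v=map(int,proj(c,[.448,-.145,.05]))
cv2.imwrite("pics/sc4.png",cv2.resize(im[v-50:v+50,u-65:u+65],None,fx=5,fy=5,interpolation=cv2.INTER_CUBIC))
E
```

```text
clock: 15.6
position: [0.4515, -0.1456, 0.128]
ee_rot: [0.561, 0.43, -0.558, 0.435]
ft_force: [0.5, -1.0, -0.1]
grip_width: 0.705
t 15.6 p [ 451.5 -145.6  128. ] jaw -14.6 tilt [ 0.008 -0.003 -1.   ] F [ 0.5 -1.  -0.1] w 60.2
turn x rad 0.522 shift in new tool xyz [  8.  195.9 -92.4] | in current axes [  9.8 215.8  17.5]
```

View pics/sc4.png

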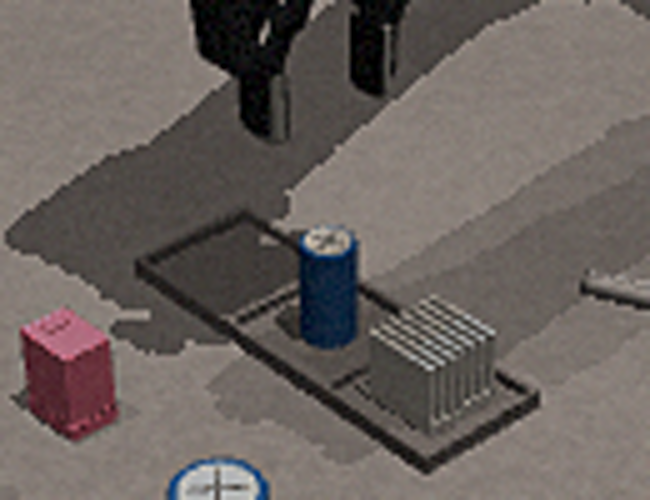

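The slim capacitor stands in the middle compartment. Now the relay, the white block.

```bash
python3 -m handwheel '0 0 0 0.13 0 0 75;0 0 0 0.13 0 0 75;0 0 0 0.13 0 0 75;0 0 0 0.132 0 0 75;0 39 -18 0 0 0 75;0 39 -18 0 0 0 75;0 39 -18 0 0 0 75;0 39 -18 0 0 0 75';python3 -m handwheel '0 39 -19 0 0 0 75;0 0 0 0 0 0 75;0 0 0 0 0 0 75;0 0 0 0 0 0 75';  python3 go.py 656 -217 15 -44.5
python3 - <<'E'
from h import *
c=cams.camera("scene"); im=c["color"].copy()
u,v=map(int,proj(c,[.656,-.217,.07]))
cv2.imwrite("pics/re1.png",cv2.resize(im[v-50:v+50,u-65:u+65],None,fx=5,fy=5,interpolation=cv2.INTER_CUBIC))
E
```

```text
clock: 16.45
position: [0.611, -0.2036, 0.1211]
ee_rot: [-0.652, -0.274, 0.653, -0.273]
ft_force: [0.5, 0.3, 0.6]
grip_width: 0.882
clock: 16.85
position: [0.6503, -0.2162, 0.1221]
ee_rot: [-0.652, -0.274, 0.652, -0.273]
ft_force: [-0.1, -0.5, 1.0]
grip_width: 0.878
t 16.85 p [ 650.3 -216.2  122.1] jaw -44.5 tilt [-0.001  0.    -1.   ] F [-0.1 -0.5  1. ] w 75.0
turn x rad 0.0 shift in new tool xyz [107.1   4.6  -3.4] | in current axes [107.1   4.8  -3.5]
```

View pics/re1.png

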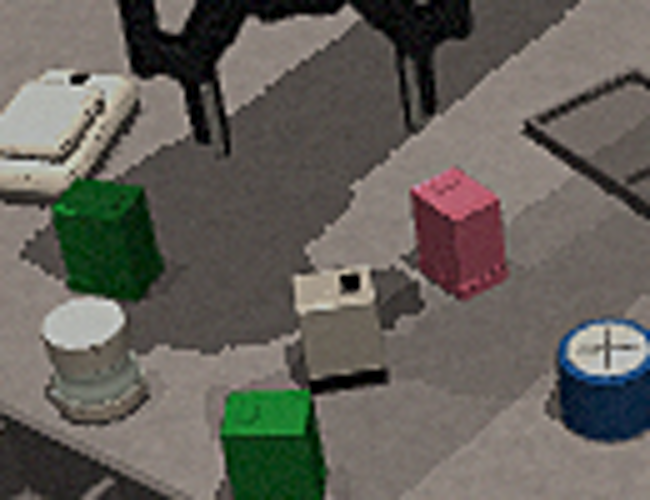

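Well aligned over the relay, and the fingers are clear of its neighbours. I go down and grip.

```bash
python3 -m handwheel '30 5 -3 0 0 0 75;30 0 0 0 0 0 75;25 0 0 0 0 0 75;18 0 0 0 0 0 75;0 0 0 0 0 0 75;0 0 0 0 0 0 75';python3 go.py 656 -217 16 -44.5; python3 -m handwheel '0 0 0 0 0 0 25;0 0 0 0 0 0 25;0 0 0 0 0 0 25;0 0 0 0 0 0 25;0 0 0 0 0 0 25;0 0 0 0 0 0 25' 50;  python3 go.py 429 -217 120 -14.6
```

```text
clock: 17.5
position: [0.6572, -0.2182, 0.0209]
ee_rot: [0.652, 0.273, -0.652, 0.274]
ft_force: [-0.1, -0.7, 0.1]
grip_width: 0.878
t 17.5 p [ 657.2 -218.2   20.9] jaw -44.5 tilt [ 0.001 -0.    -1.   ] F [-0.1 -0.7  0.1] w 75.0
turn x rad -0.0 shift in new tool xyz [ 4.9 -1.7 -0.1] | in current axes [ 4.9 -1.7 -0.1]
clock: 18.1
position: [0.6577, -0.2183, 0.0212]
ee_rot: [0.653, 0.273, -0.652, 0.274]
ft_force: [-0.8, 0.8, 6.6]
grip_width: 0.412
t 18.1 p [ 657.7 -218.3   21.2] jaw -44.5 tilt [ 0.002 -0.001 -1.   ] F [-0.8  0.8  6.6] w 35.2
turn x rad -0.522 shift in new tool xyz [ -98.8 -221.7   56.4] | in current axes [ -99.3 -163.8  159.4]
```

```bash
python3 -m handwheel '-10 0 0 0 0 0 25;-35 0 0 0 0 0 25;-40 0 0 0 0 0 25;-25 0 0 0 0 0 25;0 0 0 -0.13 0 0 25;0 0 0 -0.13 0 0 25;0 0 0 -0.13 0 0 25;0 0 0 -0.132 0 0 25';python3 -m handwheel '0 -37 10 0 0 0 25;0 -37 10 0 0 0 25;0 -37 9 0 0 0 25;0 -37 9 0 0 0 25;0 -37 9 0 0 0 25;0 -37 9 0 0 0 25;0 0 0 0 0 0 25;0 0 0 0 0 0 25';  python3 go.py 429 -217 25 -14.6
python3 - <<'E'
from h import *
c=cams.camera("scene"); im=c["color"].copy()
u,v=map(int,proj(c,[.429,-.217,.05]))
cv2.imwrite("pics/re2.png",cv2.resize(im[v-50:v+50,u-65:u+65],None,fx=5,fy=5,interpolation=cv2.INTER_CUBIC))
E
```

```text
clock: 18.9
position: [0.6568, -0.2182, 0.1304]
ee_rot: [-0.558, -0.434, 0.558, -0.434]
ft_force: [0.1, 0.1, -0.8]
grip_width: 0.41
clock: 19.7
position: [0.4276, -0.2168, 0.1306]
ee_rot: [-0.56, -0.431, 0.56, -0.433]
ft_force: [0.4, -0.4, -0.1]
grip_width: 0.414
t 19.7 p [ 427.6 -216.8  130.6] jaw -14.7 tilt [ 0.001 -0.002 -1.   ] F [ 0.4 -0.4 -0.1] w 35.4
turn x rad -0.001 shift in new tool xyz [105.6   1.4  -0.2] | in current axes [105.6   1.3  -0.3]
```

View pics/re2.png

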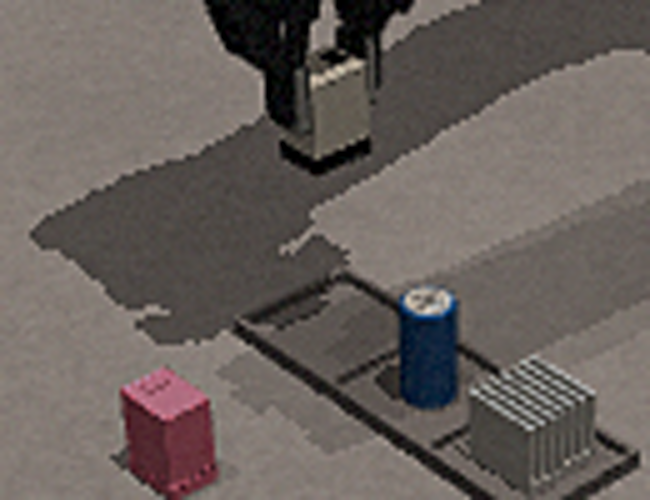

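```bash
python3 -m handwheel '30 1 0 0 0 0 25;30 0 0 0 0 0 25;25 0 0 0 0 0 25;12 0 0 0 0 0 25;4 0 0 0 0 0 25;0 0 0 0 0 0 25';python3 go.py 429 -217 25 -14.6; python3 -m handwheel '2 0 0 0 0 0 25;1 0 0 0 0 0 25;0 0 0 0 0 0 25'; python3 -m handwheel '1 0 0 0 0 0 25;0 0 0 0 0 0 25';python3 -m handwheel '1 0 0 0 0 0 25;0 0 0 0 0 0 25'
```

```text
clock: 20.35
position: [0.4297, -0.2164, 0.0291]
ee_rot: [0.56, 0.433, -0.559, 0.432]
ft_force: [0.2, -0.8, 1.0]
grip_width: 0.411
t 20.35 p [ 429.7 -216.4   29.1] jaw -14.6 tilt [ 0.  0. -1.] F [ 0.2 -0.8  1. ] w 35.1
turn x rad 0.0 shift in new tool xyz [ 4.1 -0.5  0.7] | in current axes [ 4.1 -0.5  0.7]
clock: 20.65
position: [0.4293, -0.2168, 0.0263]
ee_rot: [0.56, 0.432, -0.559, 0.433]
ft_force: [-0.5, 0.3, -0.7]
grip_width: 0.414
clock: 20.85
position: [0.4292, -0.2168, 0.0251]
ee_rot: [0.56, 0.432, -0.559, 0.433]
ft_force: [-0.3, -0.7, 0.7]
grip_width: 0.416
clock: 21.05
position: [0.4292, -0.2168, 0.025]
ee_rot: [-0.559, -0.432, 0.56, -0.433]
ft_force: [-5.9, 2.9, 17.8]
grip_width: 0.411
```

```bash
python3 -m handwheel '-1 0 0 0 0 0 65;0 0 0 0 0 0 65;0 0 0 0 0 0 65;0 0 0 0 0 0 65;-20 0 0 0 0 0 65;-35 0 0 0 0 0 65;-45 0 0 0 0 0 65;0 0 0 0 0 0 65'; python3 go.py 587 336 120 33
python3 - <<'E'
from h import *
c=cams.camera("scene"); im=c["color"].copy()
u,v=map(int,proj(c,[.429,-.217,.05]))
cv2.imwrite("pics/re3.png",cv2.resize(im[v-50:v+50,u-65:u+65],None,fx=5,fy=5,interpolation=cv2.INTER_CUBIC))
E
```

```text
clock: 21.85
position: [0.4319, -0.2176, 0.13]
ee_rot: [0.56, 0.43, -0.559, 0.435]
ft_force: [0.3, 0.2, -0.5]
grip_width: 0.764
t 21.85 p [ 431.9 -217.6  130. ] jaw -14.6 tilt [ 0.007 -0.004 -1.   ] F [ 0.3  0.2 -0.5] w 65.3
turn x rad -0.831 shift in new tool xyz [  10.   431.6 -379.8] | in current axes [   8.6   10.5 -574.9]
```

View pics/re3.png

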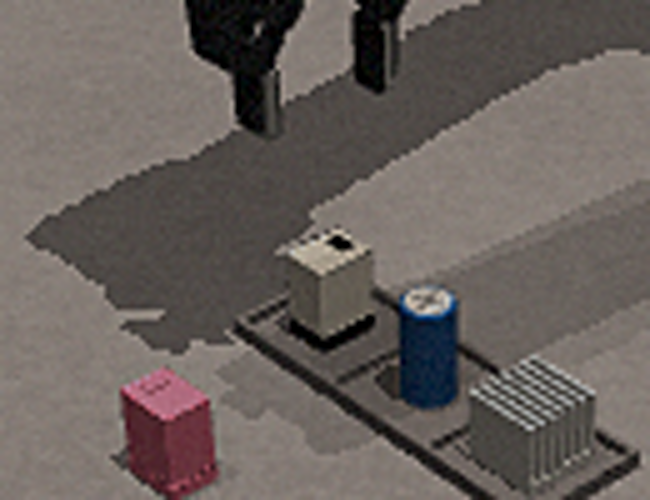

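The long tray kit is complete. Next is the transformer.

```bash
python3 -m handwheel '0 0 0 -0.138 0 0 85;0 0 0 -0.138 0 0 85;0 0 0 -0.138 0 0 85;0 0 0 -0.139 0 0 85;0 0 0 -0.139 0 0 85;0 0 0 -0.139 0 0 85;0 33 -29 0 0 0 85;0 33 -29 0 0 0 85';python3 -m handwheel '0 33 -29 0 0 0 85;0 33 -29 0 0 0 85;0 33 -29 0 0 0 85;0 33 -29 0 0 0 85;0 33 -29 0 0 0 85;0 33 -29 0 0 0 85;0 33 -29 0 0 0 85;0 33 -29 0 0 0 85';python3 go.py 587 337 110 33
```

```text
clock: 22.7
position: [0.4521, -0.1317, 0.1238]
ee_rot: [0.338, 0.621, -0.338, 0.62]
ft_force: [1.0, 0.5, 0.0]
grip_width: 0.997
clock: 23.5
position: [0.5475, 0.2078, 0.1234]
ee_rot: [0.337, 0.622, -0.338, 0.621]
ft_force: [0.3, -0.2, 0.8]
grip_width: 0.994
t 23.5 p [547.5 207.8 123.4] jaw 33.0 tilt [-0.002 -0.001 -1.   ] F [ 0.3 -0.2  0.8] w 84.9
turn x rad -0.0 shift in new tool xyz [ 13.4 103.5 -86.9] | in current axes [ 13.2 103.5 -86.9]
```

```bash
python3 -m handwheel '0 34 -29 0 0 0 85;0 34 -29 0 0 0 85;0 34 -29 0 0 0 85;0 0 0 0 0 0 85;0 0 0 0 0 0 85;0 0 0 0 0 0 85';python3 go.py 587 337 12 33
python3 - <<'E'
from h import *
c=cams.camera("scene"); im=c["color"].copy()
u,v=map(int,proj(c,[.587,.337,.07]))
cv2.imwrite("pics/tr1.png",cv2.resize(im[v-60:v+50,u-65:u+65],None,fx=5,fy=5,interpolation=cv2.INTER_CUBIC))
w=cloud(c)
for r in cams.outline_of("scene","transformer")[:2]:
    p=w[r["region"]];p=p[~np.isnan(p[:,0])];q=p[(p[:,2]>.034)&(p[:,2]<.046)];print(r["conf"],r["box"],rect(q))
E
```

```text
clock: 24.1
position: [0.5859, 0.3336, 0.1237]
ee_rot: [0.337, 0.621, -0.338, 0.621]
ft_force: [0.7, -0.0, -0.7]
grip_width: 0.998
t 24.1 p [585.9 333.6 123.7] jaw 33.0 tilt [-0.001 -0.001 -1.   ] F [ 0.7 -0.  -0.7] w 85.2
turn x rad -0.001 shift in new tool xyz [111.7   2.8  -2.3] | in current axes [111.7   3.   -2.3]
0.95 [465.0, 264.3, 32.8, 31.9] [588.6 336.5  48.7  44.8  35.9]
```

View pics/tr1.png

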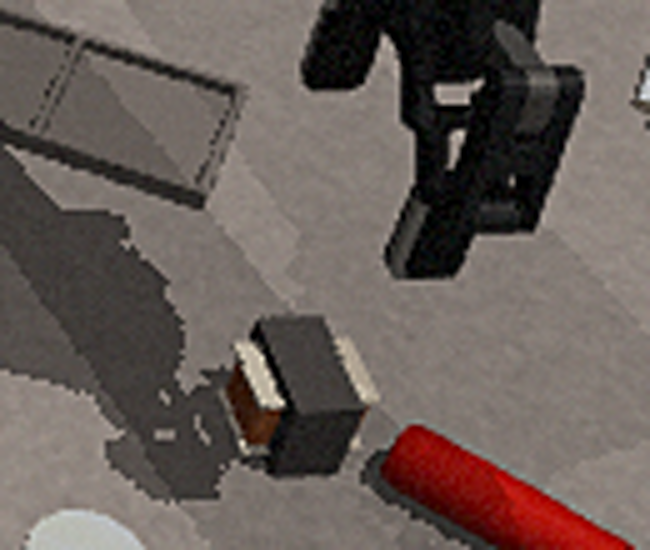

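```bash
python3 - <<'E'
from h import *
c=cams.camera("scene"); w=cloud(c); im=c["color"].astype(int)
m=(im[...,2]>90)&(im[...,1]<50)&(im[...,0]<50); p=w[m]; p=p[(abs(p[:,0]-.6)<.15)&(abs(p[:,1]-.38)<.15)]*1000
a=np.radians(33); d=p[:,:2]-[587,336.5]
y=d@[np.cos(a),np.sin(a)]; z=d@[np.sin(a),-np.cos(a)]
print(len(p),"height",p[:,2].max())
for lo in range(-100,20,6):
    k=(z>lo)&(z<=lo+6)
    if k.any(): print("z",lo,"y range",y[k].min().round(),y[k].max().round())
E
```

```text
540 height 28.196364348364035
z -100 y range 69.0 76.0
z -94 y range 63.0 85.0
z -88 y range 58.0 86.0
z -82 y range 51.0 82.0
z -76 y range 44.0 75.0
z -70 y range 43.0 72.0
z -64 y range 35.0 67.0
z -58 y range 30.0 62.0
z -52 y range 24.0 55.0
z -46 y range 18.0 49.0
z -40 y range 19.0 44.0
z -34 y range 22.0 36.0
z -28 y range 31.0 32.0
z 14 y range 16.0 16.0
```

The handle lies at tool z below -28 mm and the finger spans ±11 mm, so it clears. I go down.

```bash
python3 -m handwheel '30 2 -2 0 0 0 85;30 0 0 0 0 0 85;25 0 0 0 0 0 85;18 0 0 0 0 0 85;9 0 0 0 0 0 85;0 0 0 0 0 0 85;0 0 0 0 0 0 85';python3 go.py 587 337 10 33; python3 -m handwheel '0 0 0 0 0 0 35;0 0 0 0 0 0 35;0 0 0 0 0 0 35;0 0 0 0 0 0 35;0 0 0 0 0 0 35;0 0 0 0 0 0 35' 60;  python3 go.py 452 232 120 3.9
```

```text
clock: 24.95
position: [0.587, 0.338, 0.0139]
ee_rot: [0.338, 0.621, -0.337, 0.622]
ft_force: [-0.2, 0.9, 0.3]
grip_width: 0.996
t 24.95 p [587.  338.   13.9] jaw 33.0 tilt [ 0.001  0.001 -1.   ] F [-0.2  0.9  0.3] w 85.1
turn x rad -0.0 shift in new tool xyz [ 3.9 -0.6  0.8] | in current axes [ 3.9 -0.6  0.8]
clock: 25.55
position: [0.5871, 0.3381, 0.0139]
ee_rot: [0.338, 0.621, -0.337, 0.622]
ft_force: [-1.2, -1.3, 6.0]
grip_width: 0.53
t 25.55 p [587.1 338.1  13.9] jaw 33.0 tilt [ 0.001  0.001 -1.   ] F [-1.2 -1.3  6. ] w 45.3
turn x rad 0.508 shift in new tool xyz [-106.1 -142.    96.7] | in current axes [-106.3 -170.9   15.4]
```

```bash
python3 -m handwheel '-10 0 0 0 0 0 35;-35 0 0 0 0 0 35;-40 0 0 0 0 0 35;-20 0 0 0 0 0 35;0 0 0 0.127 0 0 35;0 0 0 0.127 0 0 35;0 0 0 0.127 0 0 35;0 0 0 0.127 0 0 35';python3 -m handwheel '0 -35 24 0 0 0 35;0 -35 24 0 0 0 35;0 -36 24 0 0 0 35;0 -36 25 0 0 0 35;0 0 0 0 0 0 35;0 0 0 0 0 0 35';  python3 go.py 452 232 18 3.9
python3 - <<'E'
from h import *
c=cams.camera("scene"); im=c["color"].copy()
u,v=map(int,proj(c,[.452,.232,.05]))
cv2.imwrite("pics/tr2.png",cv2.resize(im[v-50:v+50,u-65:u+65],None,fx=5,fy=5,interpolation=cv2.INTER_CUBIC))
E
```

```text
clock: 26.35
position: [0.5862, 0.3374, 0.1179]
ee_rot: [0.484, 0.516, -0.484, 0.515]
ft_force: [0.1, 0.4, -2.4]
grip_width: 0.531
clock: 26.95
position: [0.4512, 0.2302, 0.1183]
ee_rot: [0.483, 0.516, -0.483, 0.517]
ft_force: [0.8, 0.3, -2.5]
grip_width: 0.527
t 26.95 p [451.2 230.2 118.3] jaw 3.9 tilt [ 0.001 -0.002 -1.   ] F [ 0.8  0.3 -2.5] w 45.0
turn x rad -0.001 shift in new tool xyz [100.3   0.9  -1.7] | in current axes [100.3   0.8  -1.9]
```

View pics/tr2.png

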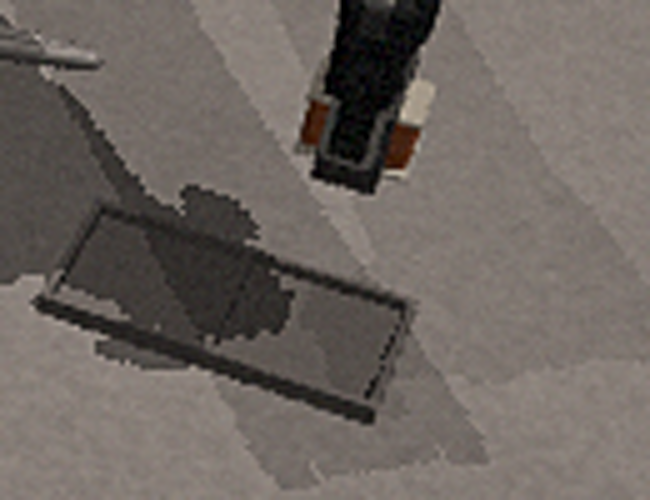

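```bash
python3 -m handwheel '30 2 -2 0 0 0 35;30 0 0 0 0 0 35;20 0 0 0 0 0 35;12 0 0 0 0 0 35;4 0 0 0 0 0 35;0 0 0 0 0 0 35;0 0 0 0 0 0 35';python3 go.py 454 232 18 3.9; python3 -m handwheel '2 0 0 0 0 0 35;1 0 0 0 0 0 35;0 0 0 0 0 0 35'
```

```text
clock: 27.7
position: [0.454, 0.234, 0.0228]
ee_rot: [0.483, 0.517, -0.482, 0.517]
ft_force: [0.5, -1.0, -1.8]
grip_width: 0.53
t 27.7 p [454.  234.   22.8] jaw 3.9 tilt [ 0.001  0.001 -1.   ] F [ 0.5 -1.  -1.8] w 45.3
turn x rad 0.0 shift in new tool xyz [ 4.8 -0.2  2. ] | in current axes [ 4.8 -0.2  2. ]
clock: 28.0
position: [0.4534, 0.2333, 0.019]
ee_rot: [0.483, 0.517, -0.483, 0.517]
ft_force: [-0.5, -0.5, -2.9]
grip_width: 0.528
```

```bash
python3 -m handwheel '1 0 0 0 0 0 35;0 0 0 0 0 0 35';python3 -m handwheel '0.7 0 0 0 0 0 35;0 0 0 0 0 0 35'
python3 - <<'E'
from h import *
c=cams.camera("scene"); im=c["color"].copy()
u,v=map(int,proj(c,[.452,.232,.03]))
cv2.imwrite("pics/tr3.png",cv2.resize(im[v-50:v+50,u-65:u+65],None,fx=5,fy=5,interpolation=cv2.INTER_CUBIC))
E
```

```text
clock: 28.2
position: [0.4534, 0.2333, 0.0179]
ee_rot: [0.483, 0.517, -0.483, 0.517]
ft_force: [-0.7, 0.5, -2.3]
grip_width: 0.529
clock: 28.4
position: [0.4534, 0.2333, 0.0178]
ee_rot: [0.483, 0.516, -0.483, 0.517]
ft_force: [-3.0, -3.8, 8.9]
grip_width: 0.529
```

View pics/tr3.png

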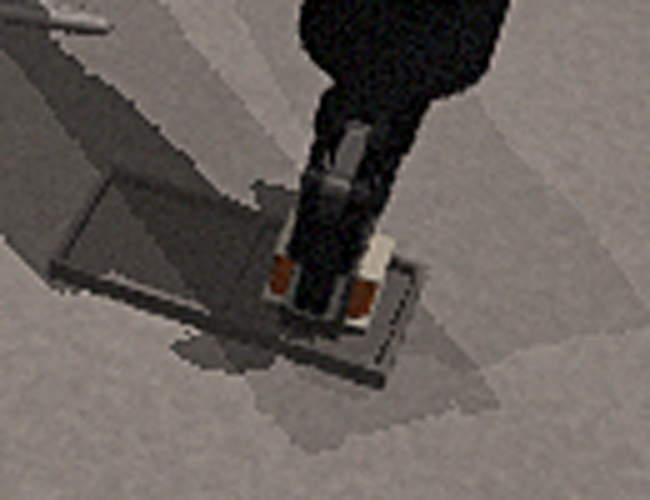

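```bash
python3 -m handwheel '-0.7 0 0 0 0 0 80;0 0 0 0 0 0 80;0 0 0 0 0 0 80;0 0 0 0 0 0 80;-20 0 0 0 0 0 80;-35 0 0 0 0 0 80;-45 0 0 0 0 0 80;0 0 0 0 0 0 80'; python3 go.py 612 -97 120 3.9
python3 - <<'E'
from h import *
c=cams.camera("scene"); im=c["color"].copy()
u,v=map(int,proj(c,[.452,.2,.05]))
cv2.imwrite("pics/tr4.png",cv2.resize(im[v-50:v+50,u-65:u+65],None,fx=5,fy=5,interpolation=cv2.INTER_CUBIC))
E
```

```text
clock: 29.25
position: [0.4558, 0.2353, 0.1229]
ee_rot: [0.485, 0.516, -0.48, 0.518]
ft_force: [1.1, 0.1, -0.7]
grip_width: 0.935
t 29.25 p [455.8 235.3 122.9] jaw 3.9 tilt [ 0.007  0.003 -1.   ] F [ 1.1  0.1 -0.7] w 79.9
turn x rad 0.0 shift in new tool xyz [  2.9 133.3 342.1] | in current axes [  3.2 133.2 342.2]
```

View pics/tr4.png

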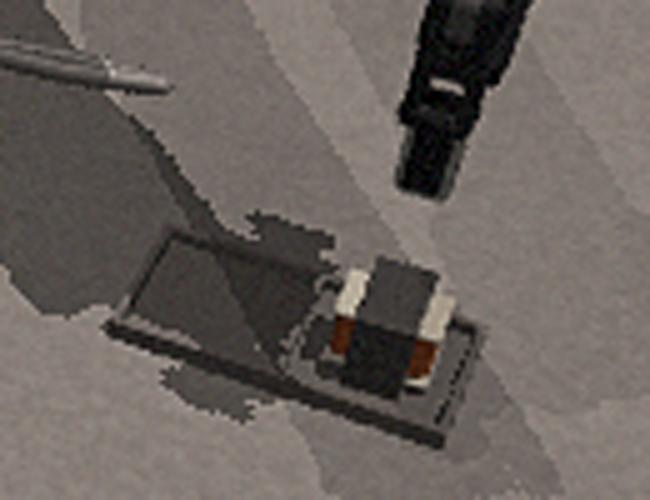

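The transformer stands in the right-hand compartment. The broad capacitor is the last part.

```bash
python3 -m handwheel '0 17 43 0 0 0 85;0 17 43 0 0 0 85;0 17 43 0 0 0 85;0 17 43 0 0 0 85;0 17 43 0 0 0 85;0 16 43 0 0 0 85;0 16 42 0 0 0 85;0 16 42 0 0 0 85';python3 -m handwheel '0 0 0 0 0 0 85;0 0 0 0 0 0 85;0 0 0 0 0 0 85'; python3 go.py 612 -97 10 3.9
python3 - <<'E'
from h import *
c=cams.camera("scene"); im=c["color"].copy()
u,v=map(int,proj(c,[.612,-.097,.07]))
cv2.imwrite("pics/bc1.png",cv2.resize(im[v-50:v+50,u-65:u+65],None,fx=5,fy=5,interpolation=cv2.INTER_CUBIC))
E
```

```text
clock: 30.1
position: [0.6091, -0.1008, 0.1165]
ee_rot: [0.482, 0.517, -0.483, 0.516]
ft_force: [1.0, 0.8, 0.5]
grip_width: 0.995
clock: 30.4
position: [0.6087, -0.0974, 0.117]
ee_rot: [0.482, 0.518, -0.482, 0.517]
ft_force: [-0.3, 0.8, 0.1]
grip_width: 0.995
t 30.4 p [608.7 -97.4 117. ] jaw 4.0 tilt [-0.001  0.001 -1.   ] F [-0.3  0.8  0.1] w 85.0
turn x rad 0.001 shift in new tool xyz [107.    3.4  -0.2] | in current axes [ 1.07e+02  3.50e+00 -1.00e-01]
```

View pics/bc1.png

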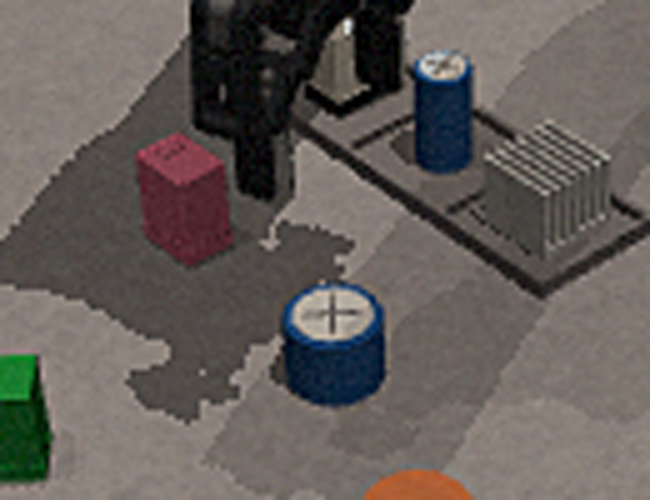

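```bash
python3 -m handwheel '30 3 0 0 0 0 85;30 0 0 0 0 0 85;25 0 0 0 0 0 85;16 0 0 0 0 0 85;6 0 0 0 0 0 85;0 0 0 0 0 0 85;0 0 0 0 0 0 85';python3 go.py 612 -97 10 3.9; python3 -m handwheel '0 0 0 0 0 0 35;0 0 0 0 0 0 35;0 0 0 0 0 0 35;0 0 0 0 0 0 35;0 0 0 0 0 0 35;0 0 0 0 0 0 35' 60;  python3 go.py 457 158 120 3.9
```

```text
clock: 31.15
position: [0.613, -0.0984, 0.012]
ee_rot: [0.483, 0.516, -0.482, 0.517]
ft_force: [0.5, -0.0, 0.4]
grip_width: 0.991
t 31.15 p [613.  -98.4  12. ] jaw 3.9 tilt [ 0.002 -0.    -1.   ] F [ 0.5 -0.   0.4] w 84.6
turn x rad 0.0 shift in new tool xyz [ 2.  -0.9 -1.5] | in current axes [ 2.  -0.9 -1.5]
clock: 31.75
position: [0.6129, -0.0987, 0.0118]
ee_rot: [0.483, 0.516, -0.482, 0.517]
ft_force: [-1.3, -1.0, 6.8]
grip_width: 0.519
t 31.75 p [612.9 -98.7  11.8] jaw 3.9 tilt [ 0.002 -0.    -1.   ] F [-1.3 -1.   6.8] w 44.3
turn x rad -0.0 shift in new tool xyz [-108.2 -138.1 -266.7] | in current axes [-108.5 -138.  -266.6]
```

```bash
python3 -m handwheel '-10 0 0 0 0 0 35;-35 0 0 0 0 0 35;-40 0 0 0 0 0 35;-20 0 0 0 0 0 35;0 -19 -38 0 0 0 35;0 -20 -38 0 0 0 35;0 -20 -38 0 0 0 35;0 -20 -38 0 0 0 35';python3 -m handwheel '0 -20 -38 0 0 0 35;0 -20 -38 0 0 0 35;0 -19 -38 0 0 0 35;0 0 0 0 0 0 35;0 0 0 0 0 0 35;0 0 0 0 0 0 35';  python3 go.py 457 158 16 3.9
python3 - <<'E'
from h import *
c=cams.camera("scene"); im=c["color"].copy()
u,v=map(int,proj(c,[.457,.158,.05]))
cv2.imwrite("pics/bc2.png",cv2.resize(im[v-50:v+50,u-65:u+65],None,fx=5,fy=5,interpolation=cv2.INTER_CUBIC))
E
```

```text
clock: 32.55
position: [0.5219, 0.0489, 0.1163]
ee_rot: [0.483, 0.516, -0.483, 0.517]
ft_force: [0.2, 0.6, -0.3]
grip_width: 0.515
clock: 33.15
position: [0.457, 0.1564, 0.116]
ee_rot: [0.483, 0.516, -0.483, 0.517]
ft_force: [-0.2, -1.2, -0.6]
grip_width: 0.514
t 33.15 p [457.  156.4 116. ] jaw 3.8 tilt [ 0.    -0.001 -1.   ] F [-0.2 -1.2 -0.6] w 43.9
turn x rad -0.001 shift in new tool xyz [100.    0.1  -1.6] | in current axes [100.    0.1  -1.6]
```

View pics/bc2.png

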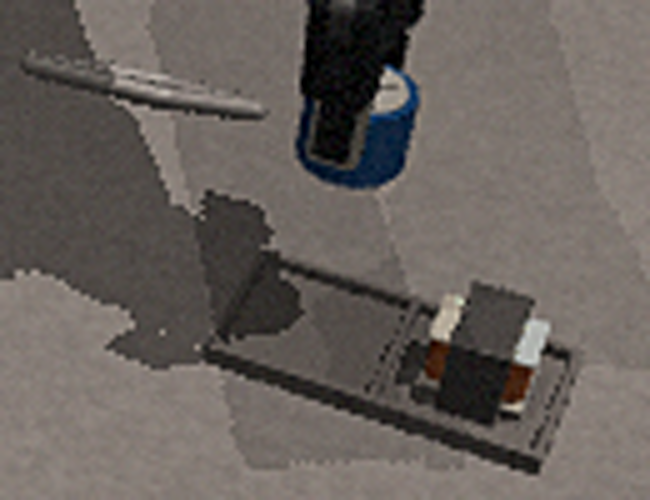

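```bash
python3 -m handwheel '30 0 -1 0 0 0 35;30 0 0 0 0 0 35;20 0 0 0 0 0 35;11 0 0 0 0 0 35;4 0 0 0 0 0 35;0 0 0 0 0 0 35;0 0 0 0 0 0 35';python3 go.py 457 158 16 3.9; python3 -m handwheel '2 0 0 0 0 0 35;1 0 0 0 0 0 35;0 0 0 0 0 0 35';python3 -m handwheel '1 0 0 0 0 0 35;0 0 0 0 0 0 35'
```

```text
clock: 33.9
position: [0.4571, 0.1584, 0.0217]
ee_rot: [0.483, 0.516, -0.482, 0.517]
ft_force: [0.5, -0.8, -1.2]
grip_width: 0.516
t 33.9 p [457.1 158.4  21.7] jaw 3.9 tilt [ 0.001  0.    -1.   ] F [ 0.5 -0.8 -1.2] w 44.1
turn x rad -0.0 shift in new tool xyz [ 5.7 -0.2  0.4] | in current axes [ 5.7 -0.2  0.4]
clock: 34.2
position: [0.4565, 0.1583, 0.0179]
ee_rot: [0.483, 0.517, -0.483, 0.517]
ft_force: [0.3, 0.1, -1.0]
grip_width: 0.515
clock: 34.4
position: [0.4564, 0.1584, 0.0168]
ee_rot: [0.483, 0.517, -0.483, 0.517]
ft_force: [-0.4, 0.5, -0.9]
grip_width: 0.518
```

```bash
python3 -m handwheel '1 0 0 0 0 0 35;0 0 0 0 0 0 35';python3 -m handwheel '0.5 0 0 0 0 0 35;0 0 0 0 0 0 35'
```

```text
clock: 34.6
position: [0.4564, 0.1584, 0.0158]
ee_rot: [0.483, 0.517, -0.483, 0.517]
ft_force: [-0.2, 0.1, -1.2]
grip_width: 0.517
clock: 34.8
position: [0.4564, 0.1584, 0.0157]
ee_rot: [0.483, 0.517, -0.483, 0.517]
ft_force: [-3.1, -1.5, 6.8]
grip_width: 0.515
```

Contact. I release, lift and move clear so both cameras can see.

```bash
python3 -m handwheel '-0.5 0 0 0 0 0 80;0 0 0 0 0 0 80;0 0 0 0 0 0 80;0 0 0 0 0 0 80;-20 0 0 0 0 0 80;-35 0 0 0 0 0 80;-45 0 0 0 0 0 80;-45 0 0 0 0 0 80'; python3 go.py 560 -20 230 3.9
```

```text
clock: 35.6
position: [0.4558, 0.1585, 0.1621]
ee_rot: [0.482, 0.517, -0.483, 0.517]
ft_force: [1.9, -0.5, 0.9]
grip_width: 0.938
t 35.6 p [455.8 158.5 162.1] jaw 3.9 tilt [-0.001  0.    -1.   ] F [ 1.9 -0.5  0.9] w 80.1
turn x rad 0.0 shift in new tool xyz [-67.9  91.8 185.1] | in current axes [-68.   91.7 185.2]
```

```bash
python3 -m handwheel '-20 0 20 0 0 0 80;-20 0 40 0 0 0 80;-20 0 45 0 0 0 80;0 0 45 0 0 0 80;0 0 45 0 0 0 80;0 0 45 0 0 0 80;0 0 45 0 0 0 80;0 0 45 0 0 0 80';python3 -m handwheel '0 0 45 0 0 0 80;0 0 45 0 0 0 80;0 0 45 0 0 0 80;0 0 40 0 0 0 80;0 0 30 0 0 0 80;0 0 0 0 0 0 80'; python3 - <<'E'
from h import *
for n in ("top","scene"):
    c=cams.camera(n); w=cloud(c); cv2.imwrite(f"pics/{n}F.png",c["color"])
    for t in ["tray_long","tray_short","heat_sink","slim_cap","relay","transformer","broad_cap","low_sink"]:
        for r in cams.outline_of(n,t)[:4]:
            p=w[r["region"]]; p=p[~np.isnan(p[:,0])]
            if len(p)<5: continue
            zt=np.percentile(p[:,2],90); q=p[p[:,2]>zt-.006]
            print(n,t,round(r["conf"],2),"z",np.round(zt*1000,1),"top",rect(q))
E
```

```text
clock: 36.4
position: [0.4786, -0.1727, 0.2209]
ee_rot: [0.483, 0.517, -0.483, 0.517]
ft_force: [1.2, -0.3, 0.5]
grip_width: 0.939
clock: 37.0
position: [0.491, -0.3802, 0.2195]
ee_rot: [0.484, 0.516, -0.485, 0.515]
ft_force: [-0.4, 0.5, -0.7]
grip_width: 0.932
top tray_long 0.72 z 11.1 top [ 446.7 -144.9  226.2   77.8   74.7]
top tray_short 0.72 z 11.3 top [452.8 194.2  78.  152.8   3.9]
top heat_sink 0.75 z 45.1 top [465.6 -72.4  43.5  43.8  75.3]
top slim_cap 0.68 z 62.7 top [ 4.478e+02 -1.438e+02  2.570e+01  2.800e+01  1.000e-01]
top relay 0.72 z 52.8 top [ 566.6 -216.1   35.    26.3   76.2]
top relay 0.72 z 52.0 top [ 661.2 -357.1   27.    36.5   19.6]
top relay 0.7 z 52.7 top [ 732.9 -187.2   27.4   36.    34. ]
top relay 0.64 z 57.1 top [ 427.3 -219.    27.5   35.7   74.7]
top transformer 0.79 z 45.9 top [450.9 231.6  45.2  45.5   1.9]
top broad_cap 0.87 z 43.3 top [455.3 158.7  42.5  43.7  46.1]
top broad_cap 0.24 z 10.7 top [ 446.7 -144.9  226.2   78.    74.7]
top low_sink 0.56 z 18.4 top [659.4 205.3  34.8  31.9  28.5]
scene tray_long 0.7 z 10.1 top [ 449.9 -144.   230.7   82.2   75. ]
scene tray_short 0.57 z 9.8 top [457.1 195.5  83.  152.    4.4]
scene heat_sink 0.93 z 43.8 top [468.5 -70.7  44.2  46.2  74.5]
scene slim_cap 0.52 z 60.3 top [ 451.  -142.7   28.6   27.6   25.7]
scene relay 0.88 z 50.4 top [ 667.2 -355.7   30.    37.3   15.5]
scene relay 0.74 z 50.2 top [ 571.2 -215.5   36.1   28.2   75.8]
scene relay 0.58 z 50.3 top [ 736.9 -185.7   30.1   35.9   36.5]
scene relay 0.56 z 54.3 top [ 431.7 -216.6   29.4   37.1   73.6]
scene transformer 0.59 z 44.2 top [456.2 233.2  46.3  43.1  10.8]
scene broad_cap 0.67 z 40.8 top [459.2 161.   44.3  44.7  45.9]
scene low_sink 0.64 z 16.6 top [664.1 206.   35.8  32.7  25.3]
```

View pics/topF.png

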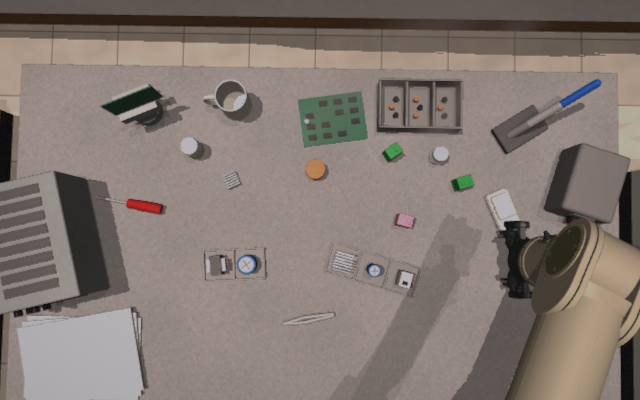

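View pics/sceneF.png

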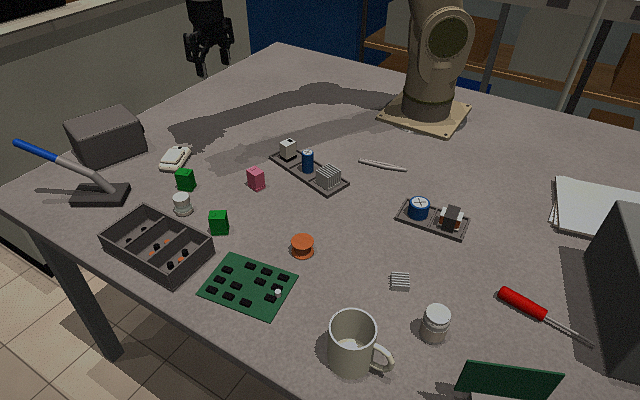

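All tops are 4 mm higher than on the bench, so the parts stand on the 4 mm tray floor. They are upright, one to a compartment, and the low sink has not moved.

```bash
python3 -c "
from workcell import hand_in
print(hand_in())"
```

```text
the job is handed in; nothing more can be done
None
```

Both kits are made up and handed in after about 37 s of robot time. The heat sink, slim capacitor and relay stand in the long tray, and the transformer and broad capacitor in the short tray.

**Last checks:**
- Both cameras show one upright part per compartment, within about 5 mm of centre.
- Every top measured about 4 mm higher than on the bench (3.4 to 4.6 mm where I had both readings), which matches the tray floor.
- The low heat sink is where it was, and so are the green and pink look-alikes.
- The highest force reading printed was about 22 N, when the slim capacitor touched down.
- At hand-in the gripper was open and clear of everything.

**Disagreements:**
- The two cameras differ by up to about 5 mm in position and 1 to 3 mm in height, so I averaged the positions.
- The gripper's opening read about 1 to 2 mm under the stated part sizes.
- In the final scene view the transformer's outline measured about 9° more turned than from the top. The picture shows it upright and roughly square in its compartment.

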